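# Set the display lamp's dimmer to the fourth click, then switch it on

### The job

Turn the display lamp's clicking dimmer dial clockwise until its pointer has clicked to rest at the fourth stud after the long off bar, and only then push the lamp's toggle switch fully over, from the low front side towards the high back side of the lamp, to switch it on. Leave the two thimbles, the patch box and the magnet dish standing where they are.

Things in the scene. Friction and masses are not known exactly. Their poses are not given: they have to be found in the camera images.
- lamp: Display lamp, fixed. Origin on the shelf below the white console; x from the console's low front to its back, y left, z up. Wooden plinth 30 mm high (x -95..95, y -190..90 mm); white wedge console (x -80..85, y -75..75 mm), flat top 96.4 mm high behind x = 35 mm, where a brass stem (x 62, y 48 mm) bears a white globe 72 mm across, up to 268 mm. Dial on the slope, toggle to its right (-y).
- face (a point): Centre of the console's sloping face, where the dial's axis meets it; lamp frame x -22.5, y 0, z 63.2 mm. The face slopes 30 degrees from level, facing front (-x of the lamp) and up, 133 mm along the slope. This point's axes: x up the slope, y left, z out of the face. Brass marks 56 to 60 mm from it: a long bar at +y (off), then six round studs every 30 degrees clockwise as seen facing the dial.
- dial (a joint): Dial angle in rad: 0 = pointer at the long off bar, growing clockwise as seen facing the dial. 7 click positions 0.5236 apart, 0 to 3.14, end stops just outside; the fourth stud is 2.094. A spring pulls it into the nearest position; about 0.1 N m turns it over each click. Starts at off, the first or the second stud.
- dial_grip (a point): Point on the dial's axis in its grip bar, 32 mm out from the face. +z out of the face, +y towards the pointer end; turns with the dial. Black dial: skirt 72 mm across, 8 mm thick; across it a bar 66 mm long (y), 16 mm wide (x), from 8 to 42 mm out from the face. Pointer end: white line on the bar's top and a nose reaching 47 mm from the axis.
- toggle (a joint): Toggle lever angle in rad: near 0 = off, leaning to the lamp's front (-x of the lamp); 1.0 = on, leaning to its back (+x), at a rigid end stop. It stays where it is left; about 1 N at the ball moves it.
- toggle_tip (a point): Centre of the black ball (26 mm across) ending the toggle's lever, a steel rod 10 mm thick, 70 mm from pivot to ball centre. The pivot is at x 0, y -130, z 52 mm in the lamp's frame; the ball swings in the lamp's x-z plane from 0.5 rad in front of upright to 0.5 rad behind. Black switch housing 70 (x) x 50 x 25 mm, on the plinth.
- porcelain_thimble: White porcelain thimble painted with strawberries, 28 mm across, 30 mm high, loose, mouth down; origin at the centre of its underside. To be left alone.
- birch_thimble: Carved birch thimble, 30 mm across, 32 mm high, loose, mouth down; origin at the centre of its underside. To be left alone.
- patch_box: Round teal enamel patch box, 70 mm across, 32 mm high, loose; origin at the centre of its underside. To be left alone.
- magnet_dish: Grey steel magnet dish, round and shallow, 110 mm across, 24 mm high, loose; origin at the centre of its underside. To be left alone.

How it is judged (in metres and radians):
On the way:
1. the dial rests at the fourth stud while the toggle is still off (value of joint dial between 1.9444 and 2.2444 rad and value of joint toggle below 0.4 rad), for 0.3 s.
At the end, for the whole second after the job is handed in: The dial rests in the fourth click position (2.094 rad, within 0.15 rad), the toggle is over to the lamp's back (at least 0.85 of 1.0 rad), and no bystander was shifted by more than 25 mm or tipped (value of joint dial between 1.9444 and 2.2444 rad and velocity of joint dial between -0.1 and 0.1 rad/s and value of joint toggle above 0.85 rad); the robot touches nothing.
It fails at once if the porcelain thimble is shifted by more than 25 mm or tipped over (distance of porcelain_thimble from where it was at the start of the episode above 0.025 m or angle between porcelain_thimble's own z axis and vertical above 0.6 rad).
It fails at once if the birch thimble is shifted by more than 25 mm or tipped over (distance of birch_thimble from where it was at the start of the episode above 0.025 m or angle between birch_thimble's own z axis and vertical above 0.6 rad).
It fails at once if the patch box is shifted by more than 25 mm or tipped over (distance of patch_box from where it was at the start of the episode above 0.025 m or angle between patch_box's own z axis and vertical above 0.6 rad).
It fails at once if the magnet dish is shifted by more than 25 mm or tipped over (distance of magnet_dish from where it was at the start of the episode above 0.025 m or angle between magnet_dish's own z axis and vertical above 0.6 rad).
It also fails if it takes over 54 s, if anything falls off the work surface, if the arm or the gripper's body presses on something with over 40 N, if the wrist force passes 120 N, or if a joint passes its speed limit or range.

### The arm

A 7-joint arm with a two-finger parallel gripper is mounted at the origin on the work surface. World frame = base frame: x ahead of the robot, y to its left, z up, the work surface at z = 0. Lengths are in m, angles in degrees, forces in N, time in s.
With the tool pointing down it reaches from about 0.35 to 0.775 m from the base axis. Payload 3.1 kg.
Tool frame: the origin (TCP) lies on the centre line of the jaws, within the pads' length; the fingertips stand 17 mm ahead of it and the grasp point (between the pads) lies 2 mm behind it (robot.tip_reach is the distance from the TCP to the fingertips, in m); z points along the fingers, y is the line along which they close (so a half turn about z gives the same grasp; the last joint's range is limited). The gripper opens to 85 mm and grips with 20 to 120 N. Pads are 22 mm wide; open, the fingers measure 114 mm over their backs; the gripper's body (76 mm by 85 mm) begins 54 mm behind the grasp point. The pads swing forward as they close: fully open they stand 13 mm farther back than shut.
Start: joints at [-65.644, 17.813, 0.802, 86.603, -0.252, 75.585, -1.558], TCP at [0.247, 0.491, 0.218] pointing down, gripper open.
Joint ranges: [-154.91, 154.91], [-16.99, 109.72], [-72.82, 74.43], [7.12, 147.25], [-82.49, 262.49], [11.32, 116.49], [-174.64, 174.64]. Speed limits (degrees/s): [159.86, 159.86, 180, 180, 180, 180, 180].

### API

Orientations are given as [roll, pitch, yaw] about the fixed x, y, z axes, in that order (R = Rz(yaw) Ry(pitch) Rx(roll)).
In Python, from station import robot, fingers, vision, workorder, recognise gives the robot as it stands. Calls block until the motion is done:
- robot.move_to(position, orientation): joint-space move of the TCP to a pose.
- robot.line_to(position, orientation=None, velocity=0.15, f_stop=None): straight line of the TCP; orientation=None keeps the orientation; velocity is the mean speed in m/s. With f_stop (N) it stops when the force on the tool has changed by that much, and returns True; else False.
- robot.move_j(angles): joint-space move.
- fingers.gripper_to(opening, force=None): opening from 0.0 (shut) to 1.0 (fully open); force is the grip in N (None keeps the last); returns when the fingers have stopped.
- robot.pause(seconds).
- robot.inverse_kinematics(position, orientation): joint angles nearest the present ones, or None.
- vision.grab_frame(name): name is "scene" or "top" or "wrist"; returns the picture (400x640x3 uint8, red, green, blue); there is no depth.
- vision.calibration(name): a dict with "mtx" (3x3 intrinsics, pixels), "k1" (the pictures are not rectified: a ray, as slopes to the right and down, at radius r is drawn at 1 + k1 r^2 times it, then the intrinsics apply), "extrinsics" (4x4, takes a point from world to camera coordinates); the wrist camera has in their place "T_tool_cam" (4x4, takes a point from camera to tool coordinates, whose origin is the TCP and whose axes are the flange's). Camera axes: x right, y up, looking along -z (the intrinsics and any distortion apply to the point x, -y, -z); pixel columns grow to the right and rows downward; lengths in m; the calibration is good to about 2 mm. A picture is of the moment at which its call begins: read the wrist's pose just before it. calibration takes no time and is no camera call.
A pose or a line that the arm cannot do raises robot.PlanningError and nothing moves.
- workorder.close_job(): hands the job in; it is judged then, once.
Trained networks look in the newest picture that a camera, given by its name, has taken for a name from the list of things; names that differ only in an ending like _2 or _b are one class to them, and where a whole thing is asked for, a point or a joint stands for the part that bears it (a point fixed in the world has none). Each returns a list of dicts, best first, with "p" (0 to 1); they miss things now and then, are a little off and sometimes report something else, mostly with a low value. They report only what shows in the picture. A call takes as long as a camera call.
- recognise(label, camera): "rect" ([centre column, centre row, width, height] in pixels, round what is visible of it).
Readings, each from a call of its own:
- robot.current_time_s(): time.
- robot.current_joint_positions(): joint angles.
- robot.current_dq(): joint speeds.
- robot.current_joint_torque(): joint torques, N m.
- robot.current_tool_pos(): TCP position.
- robot.current_eef_rot(): TCP orientation.
- robot.current_contact_force(): force on the tool from outside, world axes, zero at the start.
- robot.current_torque(): the same for the moment, N m.
- robot.current_finger_gap(): opening from 0.0 (shut) to 1.0 (fully open).
- robot.current_gripper_force(): force on a finger pad.
Only numpy, scipy, OpenCV 4.12 (cv2) and the standard library are available. Lean on these libraries where they do the work, as an engineer would, in place of code of your own. Each camera call takes 0.05 s, during which the arm holds its last target. There are 200 camera calls.

## Working session

There is one attempt and no reset: what is moved stays moved. The work goes in short steps, each a Python script; the robot and the scene stay as the last script left them, time stands still between calls to the robot, and variables do not carry over. Pictures are saved under pics/ and viewed, at most 10 in all, crops included, and the job is handed in when it is done.

```bash
ls; mkdir -p pics
python3 - <<'E'
from station import robot, fingers, vision, workorder, recognise
import cv2,numpy as np
for c in ("scene","top"):
    im=vision.grab_frame(c); cv2.imwrite(f"pics/{c}0.png",im[:,:,::-1])
    k=vision.calibration(c); print(c,np.round(k["mtx"],2).tolist(),k["k1"],np.round(k["extrinsics"],4).tolist())
    for n in ("lamp","dial","toggle","toggle_tip","dial_grip","porcelain_thimble","birch_thimble","patch_box","magnet_dish"):
        print(n,[(np.round(d["rect"]).tolist(),round(d["p"],2)) for d in recognise(n,c)[:2]])
print(robot.current_time_s(),robot.current_eef_rot())
print(np.round(vision.calibration("wrist")["T_tool_cam"],4).tolist())
E
```

```text
pics
scene [[379.02, 0.0, 321.1], [0.0, 379.02, 196.98], [0.0, 0.0, 1.0]] -0.0006169309135654132 [[-0.7206, 0.6933, -0.0053, 0.3997], [-0.4063, -0.4161, 0.8135, 0.1758], [0.5618, 0.5884, 0.5815, -1.1095], [0.0, 0.0, 0.0, 1.0]]
lamp [([318.0, 183.0, 170.0, 180.0], 0.84)]
dial [([299.0, 208.0, 48.0, 30.0], 0.65), ([247.0, 183.0, 39.0, 28.0], 0.59)]
toggle [([362.0, 180.0, 16.0, 23.0], 0.77)]
toggle_tip [([363.0, 179.0, 11.0, 24.0], 0.45)]
dial_grip [([298.0, 209.0, 44.0, 36.0], 0.78)]
porcelain_thimble [([317.0, 183.0, 168.0, 178.0], 0.7), ([284.0, 286.0, 16.0, 19.0], 0.68)]
birch_thimble [([298.0, 209.0, 46.0, 30.0], 0.34)]
patch_box [([368.0, 266.0, 36.0, 37.0], 0.91)]
magnet_dish [([247.0, 184.0, 41.0, 30.0], 0.85), ([284.0, 287.0, 18.0, 22.0], 0.72)]
top [[365.68, 0.0, 321.87], [0.0, 365.68, 197.52], [0.0, 0.0, 1.0]] -0.060062090439793464 [[0.0677, -0.9977, -0.0063, -0.0082], [0.971, 0.0645, 0.2302, -0.6015], [-0.2293, -0.0217, 0.9731, -0.7479], [0.0, 0.0, 0.0, 1.0]]
lamp [([342.0, 218.0, 135.0, 146.0], 0.61)]
dial [([330.0, 190.0, 35.0, 44.0], 0.73), ([341.0, 218.0, 135.0, 147.0], 0.39)]
toggle [([310.0, 241.0, 19.0, 18.0], 0.47)]
toggle_tip [([309.0, 239.0, 18.0, 9.0], 0.5)]
dial_grip [([334.0, 188.0, 33.0, 35.0], 0.9)]
porcelain_thimble []
birch_thimble []
patch_box [([268.0, 199.0, 30.0, 31.0], 0.83)]
magnet_dish [([421.0, 213.0, 45.0, 47.0], 0.94)]
1.0 [1.79995306e+02 4.17014694e-03 1.53260170e+02]
[[0.0006, 0.9536, 0.301, 0.0766], [1.0, -0.0003, -0.0011, 0.0001], [-0.0009, 0.301, -0.9536, -0.1564], [0.0, 0.0, 0.0, 1.0]]
```

Run:
```python
import cv2
a=cv2.imread("pics/scene0.png")[90:310,190:450]; cv2.imwrite("pics/s1.png",cv2.resize(a,(709,600),interpolation=cv2.INTER_CUBIC))
a=cv2.imread("pics/top0.png")[120:320,220:480]; cv2.imwrite("pics/t1.png",cv2.resize(a,(780,600),interpolation=cv2.INTER_CUBIC))
```

```text
(no output)
```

View pics/s1.png

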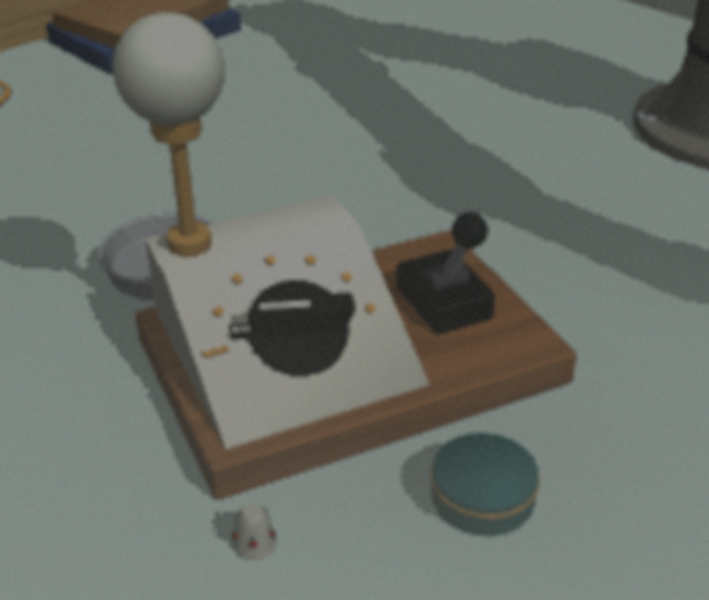

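View pics/t1.png

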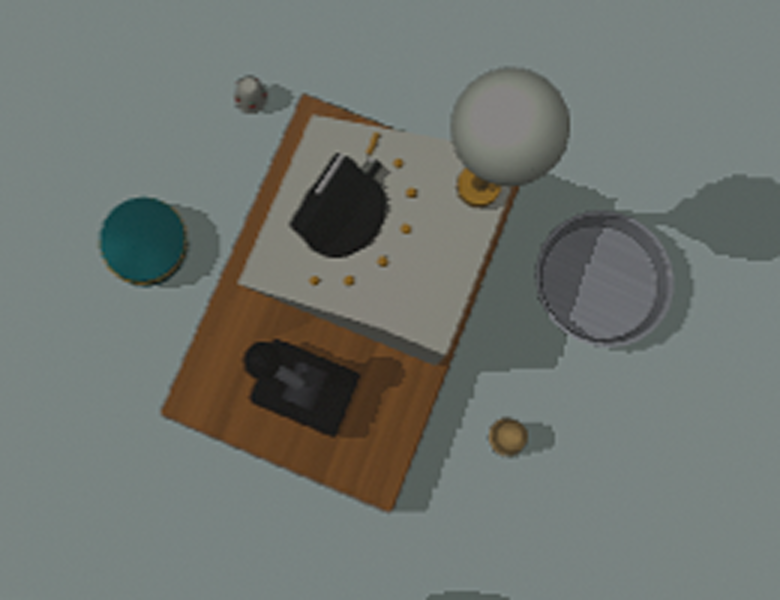

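The scene crop shows the dial's white line pointing left (about 285,305), between the off bar (215,352) and the first studs. The toggle ball at (470,229) leans to the front. The top crop shows the plinth corners (305,95), (163,412) and (390,512), the birch thimble at (509,437), the porcelain thimble at (250,93), and the dish and box clear of the lamp.

```bash
cat > h.py <<'E'
from station import robot, fingers, vision, workorder, recognise
import cv2,numpy as np
from scipy.spatial.transform import Rotation as Ro
from scipy.optimize import least_squares
def proj(P,c):
    k=vision.calibration(c); P=np.atleast_2d(P); E=np.array(k["extrinsics"])
    Q=(P@E[:3,:3].T+E[:3,3])*[1,-1,-1]
    return cv2.projectPoints(Q,np.zeros(3),np.zeros(3),np.array(k["mtx"]),np.array([k["k1"],0,0,0.]))[0][:,0]
def lampT(p): 
    T=np.eye(4); T[:3,:3]=Ro.from_euler('z',p[2]).as_matrix(); T[:2,3]=p[:2]; return T
F=np.eye(4); F[:3,:3]=Ro.from_euler('y',-30,degrees=True).as_matrix(); F[:3,3]=[-.0225,0,.0632]
def tr(T,P): return np.atleast_2d(P)@T[:3,:3].T+T[:3,3]
def dpt(ang,r,z): # face-frame point at dial angle (0=+y, clockwise seen from +z => toward +x)
    return np.array([r*np.sin(ang),r*np.cos(ang),z])
E
cat > fit.py <<'E'
from h import *
studs=[tr(F,dpt(i*np.pi/6,.058,0))[0] for i in range(7)]
L=lambda *a:np.array(a)/1000
top=[(L(-95,90,30),305,95),(L(-95,-190,30),163,412),(L(95,-190,30),390,512),(L(62,48,232),510,126)]+[(s,u,v) for s,(u,v) in zip(studs,[(373,144),(398,163),(411,192),(406,229),(383,261),(349,281),(315,281)])]
sc=[(L(-95,90,30),216,472),(L(-95,-190,30),575,353),(L(62,48,232),169,68)]+[(s,u,v) for s,(u,v) in zip(studs,[(215,352),(218,312),(237,279),(270,260),(310,260),(346,277),(370,308)])]
def res(p):
    T=lampT(p); r=[]
    for pts,c,s,o in ((top,"top",3,(220,120)),(sc,"scene",709/260,(190,90))):
        q=proj(tr(T,[a[0] for a in pts]),c); m=np.array([[a[1]/s+o[0],a[2]/s+o[1]] for a in pts]); r.append(q-m)
    return np.vstack(r).ravel()
best=min((least_squares(res,[.6,-.05,y],loss='soft_l1') for y in (-2,-.5,1,2.5)),key=lambda s:s.cost)
print(best.x,np.degrees(best.x[2])); print(np.round(res(best.x).reshape(-1,2),1).tolist())
np.save("lamp.npy",best.x); T=lampT(best.x)
for a in (0,1,2):
  for r,z in ((.033,.042),(.005,.042),(.047,.02),(-.033,.042)):
    q=[proj(tr(T@F,dpt(a*np.pi/6,r,z)),c)[0] for c in ("scene","top")]
    print(a,r,np.round((q[0]-[190,90])*709/260),np.round((q[1]-[220,120])*3))
for th in (-.5,.5):
    b=tr(T,[.07*np.sin(th),-.13,.052+.07*np.cos(th)]); print("tip",b,np.round((proj(b,"scene")-[190,90])*709/260),np.round((proj(b,"top")-[220,120])*3))
# bystander ground positions
def ground(u,v,z): return least_squares(lambda p:proj([p[0],p[1],z],"top")[0]-[u/3+220,v/3+120],[.5,0]).x
for n,u,v,z in (("porc",250,93,.02),("birch",509,437,.03),("box",144,240,.03),("dish",603,278,.02)): print(n,ground(u,v,z))
print("face",tr(T@F,[0,0,0]),"z",(T@F)[:3,2])
E
python3 fit.py
```

```text
[ 0.61172735 -0.01569227 -1.90014293] -108.87017033567669
[[-1.5, -1.5], [-2.0, 0.4], [0.1, 0.3], [-0.7, 0.1], [-0.6, 0.6], [0.4, -0.6], [0.7, -0.1], [0.5, 0.1], [0.2, 0.7], [-0.1, 0.6], [-0.7, 0.7], [-2.1, -0.2], [0.9, -0.2], [-0.5, 1.0], [0.7, 0.1], [-1.4, 0.1], [-1.4, -0.2], [-0.7, -0.3], [-0.3, -0.5], [0.2, -0.1], [0.4, 0.2]]
0 0.033 [259. 317.] [334. 150.]
0 0.005 [299. 306.] [320. 184.]
0 0.047 [235. 336.] [354. 147.]
0 -0.033 [351. 291.] [299. 231.]
1 0.033 [257. 293.] [350. 159.]
1 0.005 [299. 302.] [322. 186.]
1 0.047 [233. 303.] [377. 160.]
1 -0.033 [354. 314.] [284. 221.]
2 0.033 [268. 273.] [358. 177.]
2 0.005 [300. 299.] [323. 188.]
2 0.047 [248. 275.] [388. 185.]
2 -0.033 [344. 335.] [277. 203.]
tip [[0.49956842 0.05810903 0.11343078]] [[470. 234.]] [[258. 359.]]
tip [[ 0.47786028 -0.00540313  0.11343078]] [[425. 191.]] [[348. 396.]]
porc [0.72662764 0.08662774]
birch [ 0.46262447 -0.13035694]
box [0.59580594 0.1590228 ]
dish [ 0.59137606 -0.20280648]
face [[0.61900441 0.00559844 0.0632    ]] z [0.16171241 0.47312694 0.8660254 ]
```

```bash
cat >> h.py <<'E'
T=lampT(np.load("lamp.npy")); TF=T@F
def pose(a,z,s):
    u=TF[:3,:3]@dpt(a,1,0)*s; n=TF[:3,2]
    R=np.c_[u,np.cross(-n,u),-n]
    return TF[:3,3]+n*z, Ro.from_matrix(R).as_euler('xyz',degrees=True)
E
python3 - <<'E'
from h import *
for s in (1,-1):
  for a in (0,.26,.52,1.05,1.57,2.09,2.2):
    for z in (.17,.032):
        q=robot.inverse_kinematics(*pose(a,z,s)); print(s,a,z,None if q is None else np.round(q).tolist())
E
```

```text
1 0 0.17 [-38.0, 50.0, 41.0, 51.0, -3.0, 101.0, -114.0]
1 0 0.032 [-38.0, 49.0, 40.0, 71.0, -2.0, 81.0, -115.0]
1 0.26 0.17 [-45.0, 56.0, 64.0, 51.0, -20.0, 102.0, -120.0]
1 0.26 0.032 [-48.0, 59.0, 64.0, 71.0, -22.0, 84.0, -116.0]
1 0.52 0.17 [-45.0, 56.0, 64.0, 51.0, -20.0, 102.0, -134.0]
1 0.52 0.032 [-48.0, 59.0, 64.0, 71.0, -22.0, 84.0, -131.0]
1 1.05 0.17 [-19.0, 46.0, -6.0, 50.0, 27.0, 105.0, 169.0]
1 1.05 0.032 [-16.0, 45.0, -4.0, 69.0, 26.0, 86.0, 166.0]
1 1.57 0.17 [-22.0, 46.0, 0.0, 50.0, 23.0, 104.0, 141.0]
1 1.57 0.032 [-19.0, 44.0, 2.0, 69.0, 22.0, 85.0, 139.0]
1 2.09 0.17 [-24.0, 46.0, 6.0, 50.0, 19.0, 103.0, 113.0]
1 2.09 0.032 [-22.0, 45.0, 8.0, 70.0, 19.0, 84.0, 111.0]
1 2.2 0.17 [-25.0, 46.0, 7.0, 50.0, 19.0, 103.0, 107.0]
1 2.2 0.032 [-23.0, 45.0, 9.0, 70.0, 18.0, 84.0, 105.0]
-1 0 0.17 [-28.0, 46.0, 16.0, 50.0, 13.0, 102.0, 56.0]
-1 0 0.032 [-27.0, 45.0, 17.0, 70.0, 13.0, 83.0, 55.0]
-1 0.26 0.17 [-30.0, 46.0, 18.0, 50.0, 12.0, 102.0, 42.0]
-1 0.26 0.032 [-28.0, 45.0, 19.0, 70.0, 12.0, 83.0, 41.0]
-1 0.52 0.17 [-31.0, 47.0, 21.0, 50.0, 10.0, 101.0, 28.0]
-1 0.52 0.032 [-29.0, 46.0, 22.0, 70.0, 10.0, 82.0, 27.0]
-1 1.05 0.17 [-33.0, 47.0, 26.0, 51.0, 7.0, 101.0, -0.0]
-1 1.05 0.032 [-32.0, 47.0, 28.0, 70.0, 6.0, 82.0, -1.0]
-1 1.57 0.17 [-35.0, 48.0, 33.0, 51.0, 3.0, 101.0, -28.0]
-1 1.57 0.032 [-36.0, 48.0, 35.0, 70.0, 1.0, 82.0, -27.0]
-1 2.09 0.17 [-36.0, 49.0, 36.0, 51.0, 1.0, 101.0, -56.0]
-1 2.09 0.032 [-37.0, 48.0, 36.0, 70.0, 1.0, 82.0, -56.0]
-1 2.2 0.17 [-36.0, 49.0, 36.0, 51.0, 1.0, 101.0, -63.0]
-1 2.2 0.032 [-36.0, 48.0, 35.0, 70.0, 1.0, 82.0, -63.0]
```

```bash
cat >> h.py <<'E'
def wproj(P,Tt):
    k=vision.calibration("wrist"); W=Tt@np.array(k["T_tool_cam"]); E=np.linalg.inv(W)
    Q=tr(E,P)*[1,-1,-1]
    return cv2.projectPoints(Q,np.zeros(3),np.zeros(3),np.array(k["mtx"]),np.array([k["k1"],0,0,0.]))[0][:,0]
def toolT():
    t=np.eye(4); t[:3,:3]=Ro.from_euler('xyz',robot.current_eef_rot(),degrees=True).as_matrix(); t[:3,3]=robot.current_tool_pos(); return t
E
python3 - <<'E'
from h import *
robot.move_to(*pose(.26,.17,-1))
Tt=toolT(); np.save("Tt.npy",Tt); im=vision.grab_frame("wrist").copy(); print(robot.current_time_s())
for i in range(7):
    for p in wproj(tr(TF,dpt(i*np.pi/6,.058,0)),Tt): cv2.circle(im,tuple(int(round(x)) for x in p),3,(255,0,0),1)
for a,col in ((0,(255,0,0)),(np.pi/6,(0,255,0)),(np.pi/3,(0,0,255))):
    p=wproj(tr(TF,[dpt(a,r,.042) for r in (-.033,.033)]),Tt).round().astype(int); cv2.line(im,tuple(map(int,p[0])),tuple(map(int,p[1])),col,1)
cv2.imwrite("pics/w1.png",im[:,:,::-1])
E
```

```text
3.075
```

View pics/w1.png

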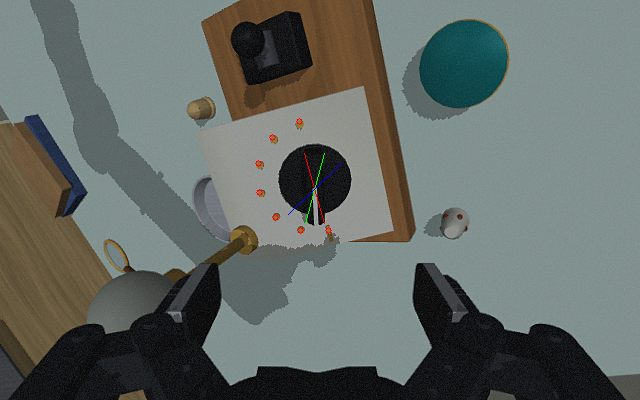

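The red overlay sits on all the studs, so the lamp fit is good. The pointer's white line runs (316,190)–(316,222), apparently between off and the first stud, so I'll enlarge to measure it.

Run:
```python
from h import *
im=vision.grab_frame("wrist"); Tt=toolT()
c=cv2.resize(im[110:250,240:380],(600,600),interpolation=cv2.INTER_CUBIC); c=np.clip(c.astype(float)*1.5,0,255).astype(np.uint8)
cv2.imwrite("pics/w2.png",c[:,:,::-1])
for a in (0,.26,.52):
    for r,z in ((.058,0),(.033,.042),(-.033,.042),(.047,.02)): print(a,r,((wproj(tr(TF,dpt(a,r,z)),Tt)[0]-[240,110])*600/140).round())
```

```text
0 0.058 [381. 515.]
0 0.033 [360. 484.]
0 -0.033 [277. 184.]
0 0.047 [372. 505.]
0.26 0.058 [320. 522.]
0.26 0.033 [320. 489.]
0.26 -0.033 [320. 179.]
0.26 0.047 [320. 511.]
0.52 0.058 [259. 514.]
0.52 0.033 [280. 484.]
0.52 -0.033 [363. 185.]
0.52 0.047 [267. 505.]
```

View pics/w2.png

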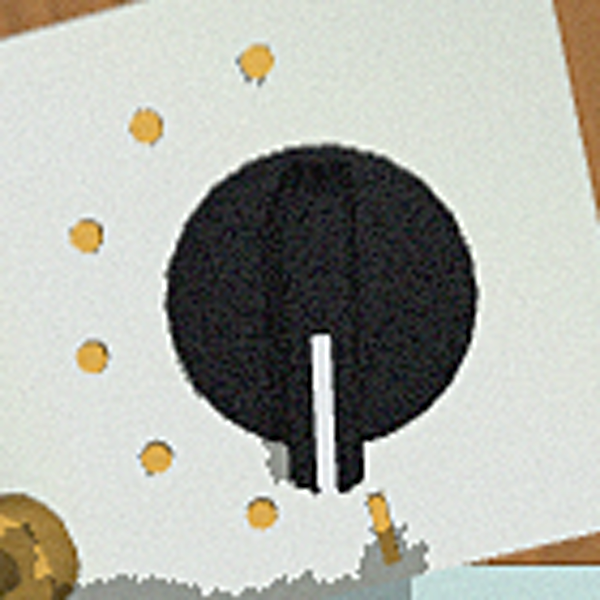

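Run:
```python
from h import *
a0=.215
robot.move_to(*pose(a0,.12,-1))
print(robot.line_to(*pose(a0,.033,-1),velocity=.06,f_stop=8), robot.current_contact_force().round(1) if hasattr(robot.current_contact_force(),'round') else robot.current_contact_force())
fingers.gripper_to(0.0,force=40)
print("gap",robot.current_finger_gap(),robot.current_gripper_force(),robot.current_contact_force(),robot.current_torque(),robot.current_time_s())
for a in np.linspace(a0,2.094,10)[1:]:
    robot.move_to(*pose(a,.033,-1)); print(round(a,2),np.round(robot.current_contact_force(),1),np.round(robot.current_torque(),2))
robot.pause(.4)
im=vision.grab_frame("scene"); cv2.imwrite("pics/s2.png",cv2.resize(im[90:310,190:450],(709,600))[:,:,::-1])
print(robot.current_finger_gap(),robot.current_time_s(),toolT()[:3,3]-pose(2.094,.033,-1)[0])
```

```text
False [ 0.1  0.5 -0.7]
gap 0.0005356419130897492 0.0 [ 0.4505658  -0.71963541 -0.58497111] [ 0.53379852 -0.12615609  0.00704979] 5.8083
0.42 [-0.6  0.2 -0.6] [ 0.46 -0.15  0.01]
0.63 [-0.6 -0.6  0.2] [ 0.49 -0.21  0.  ]
0.84 [0.6 1.1 0.4] [ 0.46 -0.21 -0.02]
1.05 [ 0.1  0.7 -0.2] [ 0.47 -0.16  0.02]
1.26 [ 0.9 -0.4 -0.6] [ 0.53 -0.16 -0.01]
1.47 [ 0.9  0.2 -0.4] [ 0.52 -0.15  0.01]
1.68 [-0.6 -0.2 -0.1] [ 0.52 -0.13  0.  ]
1.89 [-0.4  0.6  0.1] [ 0.5  -0.14  0.04]
2.09 [-0.2  0.6  0.5] [ 0.5  -0.19 -0.04]
-0.0019711203678874824 8.9333 [ 1.39965387e-05 -2.40346602e-05  3.83463309e-05]
```

The gap is 0, so the jaws closed on nothing. I'll look at the picture.

View pics/s2.png

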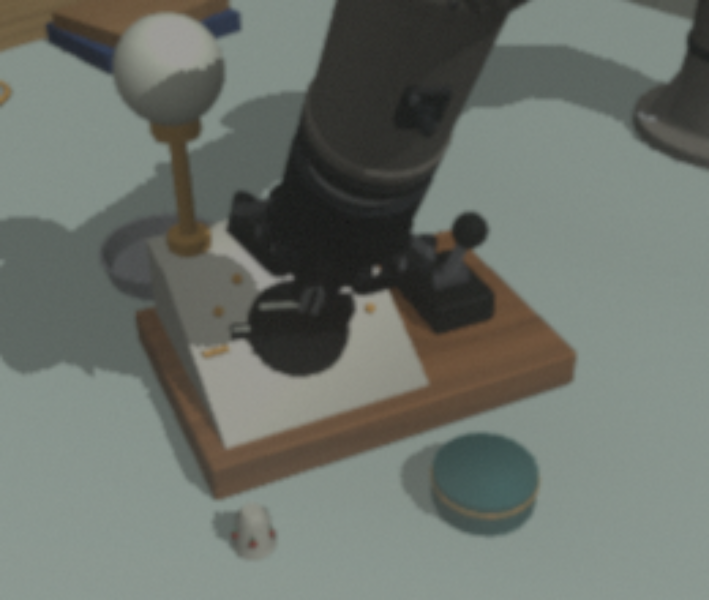

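Run:
```python
from h import *
Tt=toolT(); print(robot.tip_reach,Tt.round(3).tolist())
for d in (-.15,-.05,0,.017): print(d,((proj(tr(Tt,[0,0,d]),"scene")[0]-[190,90])*709/260).round(), tr(np.linalg.inv(TF),tr(Tt,[0,0,d])).round(4))
fingers.gripper_to(1.0); robot.line_to(*pose(2.094,.06,-1))
for g in (1.0,):
    im=vision.grab_frame("wrist"); cv2.imwrite("pics/w3.png",im[:,:,::-1])
Tt=toolT(); print([wproj(tr(TF,dpt(.215,r,.042)),Tt)[0].round() for r in (-.033,0,.033)], wproj(tr(Tt,[[0,0,.017],[0,.0425,.004],[0,-.0425,.004]]),Tt).round())
```

```text
0.017 [[0.715, 0.68, -0.162, 0.624], [0.549, -0.689, -0.473, 0.021], [-0.433, 0.249, -0.866, 0.092], [0.0, 0.0, 0.0, 1.0]]
-0.15 [348. 192.] [[1.00e-04 0.00e+00 1.83e-01]]
-0.05 [317. 276.] [[0.    0.    0.083]]
0 [304. 310.] [[0.    0.    0.033]]
0.017 [300. 320.] [[0.    0.    0.016]]
[array([261., 257.]), array([316., 241.]), array([372., 224.])] [[316. 241.]
 [396. 251.]
 [235. 251.]]
```

View pics/w3.png

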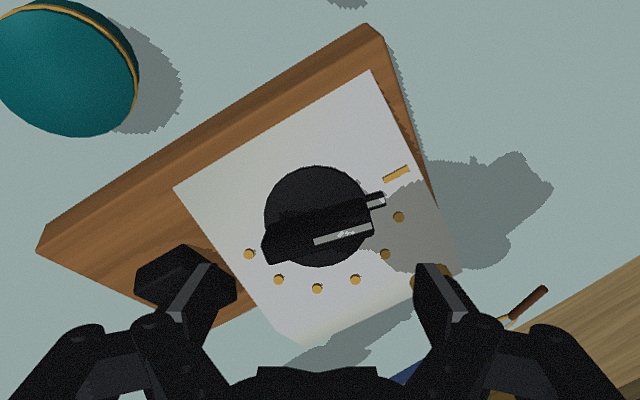

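The wrist view confirms the lamp model: the white line at (314,241)–(372,225) matches the prediction. The open fingertips, at about (205,262) and (430,262), look nearer the camera than the nominal tip. A probe onto the bar top will measure their true reach.

Run:
```python
from h import *
Tt=toolT()
for z in (.004,-.01,-.025,-.04): print(z,wproj(tr(Tt,[[-.011,-.0425,z],[.011,-.0425,z],[-.011,.0425,z],[.011,.0425,z]]),Tt).round().tolist())
fingers.gripper_to(0.0,force=40)
robot.move_to(*pose(.215,.06,-1))
hit=robot.line_to(*pose(.215,.012,-1),velocity=.02,f_stop=4)
print(hit,tr(np.linalg.inv(TF),toolT()[:3,3]),robot.current_contact_force(),robot.current_time_s())
robot.line_to(*pose(.215,.07,-1))
```

```text
0.004 [[237.0, 270.0], [234.0, 232.0], [395.0, 270.0], [398.0, 232.0]]
-0.01 [[230.0, 283.0], [227.0, 243.0], [401.0, 284.0], [405.0, 243.0]]
-0.025 [[223.0, 301.0], [218.0, 257.0], [409.0, 301.0], [413.0, 257.0]]
-0.04 [[213.0, 321.0], [208.0, 275.0], [418.0, 322.0], [423.0, 275.0]]
True [[-1.49377778e-04  6.82010785e-06  2.81311625e-02]] [0.9823156  1.02799492 5.00192278] 13.8583
```

The closed tips hit the bar top (42 mm) with the TCP at 28 mm, so the real fingertips are about 14 mm behind the TCP. They are not 17 mm ahead, as stated. I'll grasp deeper and check the gap before turning.

Run:
```python
from h import *
a0=.215; Z=.008
fingers.gripper_to(1.0)
hit=robot.line_to(*pose(a0,Z,-1),velocity=.05,f_stop=8)
print(hit,tr(np.linalg.inv(TF),toolT()[:3,3]).round(4),np.round(robot.current_contact_force(),1))
if not hit:
    fingers.gripper_to(0.0,force=40)
    print("gap",robot.current_finger_gap(),robot.current_gripper_force(),np.round(robot.current_contact_force(),1),np.round(robot.current_torque(),2))
print(robot.current_time_s())
```

```text
False [[-0.0002  0.0002  0.0085]] [-0.  -0.3 -0.4]
gap 0.1761621178812743 40.72429060935974 [-1.3 -0.7  2.1] [ 0.32  0.14 -0.1 ]
17.1
```

Run:
```python
from h import *
n=TF[:3,2]
for a in np.linspace(.215,2.094,10)[1:]:
    robot.move_to(*pose(a,.0085,-1)); print(round(a,2),np.round(robot.current_contact_force(),1),round(float(np.dot(robot.current_torque(),n)),3))
robot.pause(.3); print(robot.current_finger_gap(),robot.current_time_s())
fingers.gripper_to(1.0); robot.pause(.3)
robot.line_to(*pose(2.094,.16,-1),velocity=.12)
Tt=toolT(); im=vision.grab_frame("wrist")
c=cv2.resize(im[110:250,240:380],(600,600),interpolation=cv2.INTER_CUBIC); cv2.imwrite("pics/w4.png",np.clip(c[:,:,::-1]*1.5,0,255))
for a in (1.833,2.094,2.36): print(a,[((wproj(tr(TF,dpt(a,r,.042)),Tt)[0]-[240,110])*600/140).round() for r in (0,.033)])
print(robot.current_time_s())
```

```text
0.42 [-0.4 -0.8  0.1] -0.123
0.63 [-0.9 -0.9 -0.8] 0.055
0.84 [-0.2 -1.7  0.7] -0.025
1.05 [-0.9 -2.  -0.3] -0.004
1.26 [ 0.  -3.2 -1.4] 0.078
1.47 [ 1.1 -2.4 -3.2] -0.005
1.68 [ 1.4 -4.2 -2.4] -0.004
1.89 [ 1.2 -4.5 -2.8] 0.003
2.09 [ 2.  -5.  -4.4] -0.096
0.17780124790454946 20.0667
1.833 [array([327., 352.]), array([369., 502.])]
2.094 [array([327., 352.]), array([327., 507.])]
2.36 [array([327., 352.]), array([285., 502.])]
22.5167[ WARN:0@2.759] global loadsave.cpp:1063 imwrite_ Unsupported depth image for selected encoder is fallbacked to CV_8U.
```

View pics/w4.png

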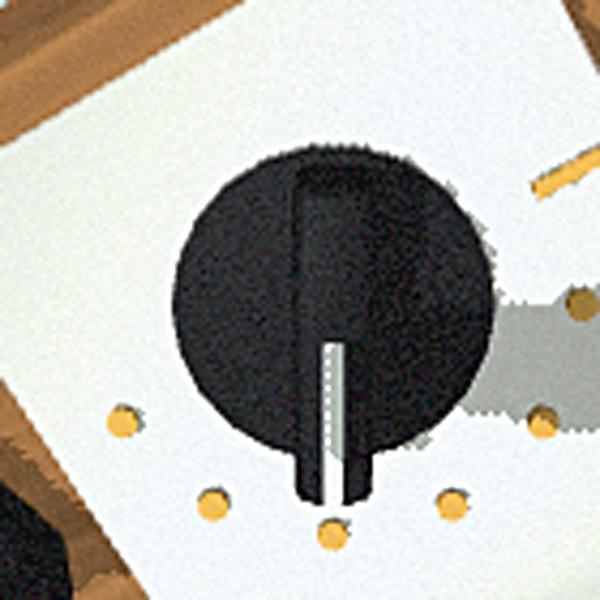

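The pointer is at stud 4: (333,535), counting from the bar through (582,303), (543,420) and (453,505). Now the toggle.

Run:
```python
from h import *
def P(x,z,s=None): return tr(T,[x,-.13,z])[0]
best=None
for s in (1,-1):
    x=T[:3,0]*s; o=Ro.from_matrix(np.c_[x,np.cross([0,0,-1],x),[0,0,-1]]).as_euler('xyz',degrees=True)
    q=robot.inverse_kinematics(P(-.085,.2),o); print(s,None if q is None else np.round(q))
    if q is not None:
        d=np.abs(np.array(q)-robot.current_joint_positions()).max()
        if best is None or d<best[0]: best=(d,o)
o=best[1]
fingers.gripper_to(0.0)
robot.move_to(P(-.09,.2),o)
h=robot.line_to(P(-.09,.092),velocity=.1,f_stop=6); print("down",h,robot.current_time_s())
assert not h
f0=np.array(robot.current_contact_force())
h=robot.line_to(P(.035,.092),velocity=.04,f_stop=9)
print("push",h,tr(np.linalg.inv(T),robot.current_tool_pos()),np.round(np.array(robot.current_contact_force())-f0,1)@T[:3,:3],robot.current_time_s())
im=vision.grab_frame("scene"); cv2.imwrite("pics/s3.png",cv2.resize(im[90:310,190:450],(709,600))[:,:,::-1])
```

```text
1 [ 30.  27. -62.  90.  24.  77. 127.]
-1 [-43.  18.  38.  93. -12.  73. -22.]
down False 25.2167
push True [[ 0.01008139 -0.13066094  0.09156661]] [-2.1512476   0.11015346  1.2       ] 27.4667
```

View pics/s3.png

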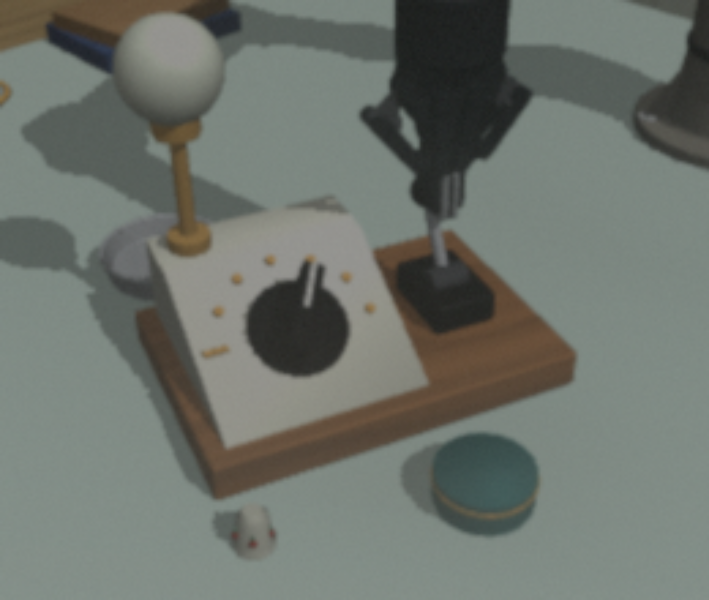

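The push stopped at x = 10 mm, about the predicted end stop (9.5 mm), and the ball at (435,190) is over to the back. I'll nudge once more, retreat and verify.

Run:
```python
from h import *
p=lambda x,z: tr(T,[x,-.13,z])[0]
h=robot.line_to(p(.03,.092),velocity=.03,f_stop=12); print(h,tr(np.linalg.inv(T),robot.current_tool_pos()))
robot.line_to(p(-.05,.092),velocity=.1); robot.line_to(p(-.09,.26),velocity=.15)
im=vision.grab_frame("scene"); cv2.imwrite("pics/s4.png",cv2.resize(im[90:310,190:450],(709,600))[:,:,::-1])
for th in (.25,.35,.5): print(th,((proj(tr(T,[.07*np.sin(th),-.13,.052+.07*np.cos(th)]),"scene")[0]-[190,90])*709/260).round())
print(robot.current_time_s())
```

```text
True [[ 0.00990346 -0.13106723  0.09139633]]
0.25 [436. 193.]
0.35 [431. 191.]
0.5 [425. 191.]
29.9833
```

View pics/s4.png

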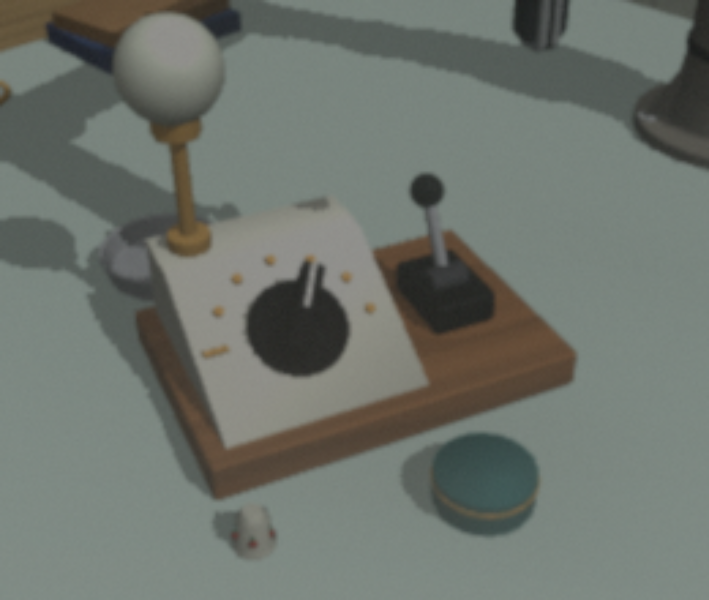

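The ball at (427,189) matches the on position (425,191), the pointer is still at the fourth stud, and the porcelain thimble, patch box and dish haven't moved.

```bash
python3 -c "
from station import workorder
print(workorder.close_job())"
```

```text
the job is handed in; nothing more can be done
None
```

The job is handed in at about 30 s of robot time: the dial rests at the fourth stud and the toggle was then pushed to its on stop; the porcelain thimble, patch box and dish look unmoved in the last picture, and the birch thimble, out of that view, was never approached.

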